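# Rock a jammed locating block out of a labelling jig

### The job

The orange locating block is jammed between the sprung jaws of the labelling jig and has to come out for the next carton size. Grip it by its grey handle, rock it several times from side to side, towards one jaw and then the other, easing it up as you go until it frees, without lifting, tipping or dragging the jig or disturbing the other things on the table. Finish while still holding it upright over its socket, just clear: about two centimetres above the top of the jig.

Things in the scene. Friction and masses are not known exactly. Their poses are not given: they have to be found in the camera images.
- jig: labelling jig, 3 kg, loose on the table: dark steel base plate 170 (x) x 220 (y) x 12 mm with a blue socket in its middle. Origin: centre of the plate's underside; z up. Blue cheeks (50 x 22 mm, tops 45 mm above the table) stand on the socket's +y and -y sides, inner faces 33 mm from the centre; blue end walls at +x and -x (tops 30 mm) leave the block 3 mm of play
- socket (a point): point between the jaws, 36 mm above the table: the block rocks about the jig's x axis through this point, its handle swinging towards +y and -y, with room for 0.2 rad each way. Friction resists a straight pull with more than the jig's weight, so the jig would lift; while the block swings the jaws slip and it can be eased up, 4 mm in each 0.3 rad swing
- jaw_left (a point): centre of the +y jaw: a black rounded bar along x, 34 mm long, 6 mm radius, centre line 36 mm above the table, pressed against the block's +y side by a spring (about 35 N, 1.5 N/mm, gives 6 mm)
- jaw_right (a point): centre of the -y jaw, the same, against the block's -y side. The block is out of both jaws when its underside is over about 42 mm above the table; to count as rocked it must lean each way by over 4 degrees while its underside is still below 33 mm
- block: orange locating block, 40 (x) x 50 (y) x 50 mm high, with a grey handle on top 36 (x) x 26 (y) mm, from 50 to 115 mm above the underside (white band near its top); 0.15 to 0.3 kg. Origin: centre of its underside; z up. It starts fully home in the socket, underside 12 mm above the table, its axes parallel to the jig's.
- block_grip (a point): middle of the block's handle, 90 mm above the block's underside: a good place to grip, with the fingers to the +y and -y sides of the handle (26 mm apart) so that they take the rocking
- block_top (a point): centre of the top of the handle, 115 mm above the block's underside
- spare_block: bystander: blue locating block of another size, 40 x 65 x 35 mm with a grey handle to 65 mm high, standing near the jig; origin at the centre of its underside
- tape: bystander: roll of amber packing tape lying flat, 96 mm across, 48 mm high, near the jig; origin at the centre of its underside
- marker: bystander: red square-barrelled marker with a black cap, 120 x 16 x 16 mm, lying near the jig; origin under its middle
- jar: bystander: jar with a white cap, 72 mm across, 95 mm high; origin at the centre of its underside
- parcel: bystander: small taped carton 120 x 150 x 80 mm; origin at the centre of its underside
- mug: bystander: white mug, 80 mm across, 90 mm high; origin at the centre of its underside
Things that resemble listed ones, but are neither listed nor needed, are in the scene too. There is more than one size of the block; the job needs the smallest.

How it is judged:
By the outcome, as a careful person would: the job done as asked, in the order asked, and still so for the second after the job is handed in, while the arm keeps its last pose, push and grip.
It also fails if it takes over 43 s, if anything falls off the work surface, if the arm or the gripper's body presses on something with over 40 N, if the wrist force passes 120 N, or if a joint passes its speed limit or range.

### The arm

A 6-joint arm with a two-finger parallel gripper is mounted at the origin on the work surface. World frame = base frame: x ahead of the robot, y to its left, z up, the work surface at z = 0. Lengths are in mm, angles in degrees, forces in N, time in s.
With the tool pointing down it reaches from about 350 to 850 mm from the base axis. Payload 8.1 kg.
Tool frame: the origin (TCP) lies midway between the tips of the shut fingers; the grasp point (between the pads) lies 19 mm behind it; z points along the fingers, y is the line along which they close (so a half turn about z gives the same grasp; the last joint's range is limited). The gripper opens to 85 mm and grips with 20 to 120 N. Pads are 22 mm wide; open, the fingers measure 114 mm over their backs; the gripper's body (76 mm by 85 mm) begins 54 mm behind the grasp point. The pads swing forward as they close: fully open they stand 13 mm farther back than shut.
Start: joints at [-72.674, 7.471, 85.268, -0, 87.261, -4.893], TCP at [226.912, -555.443, 231.292] pointing down, gripper open.
Joint ranges: [-169.43, 169.43], [-51.17, 129.36], [1.28, 143.12], [-76.62, 256.62], [0, 156.53], [-152.29, 152.29]. Speed limits (degrees/s): [136.94, 136.94, 159.86, 180, 180, 180].

### API

Orientations are given as [roll, pitch, yaw] about the fixed x, y, z axes, in that order (R = Rz(yaw) Ry(pitch) Rx(roll)).
In Python, from bench import r gives the robot as it stands.
- The arm moves only by the tool apply_moves, never from a script. Its argument "steps" is a list of rows, each a list of 7 numbers: the opening, from -1 (shut) to 1 (fully open), then the shift along the tool's x, y, z in mm, then the turn, a rotation vector about the tool's x, y, z in units of 5 degrees (1.0 is 5 degrees). A call has exactly 8 rows; each row shifts and turns the commanded pose from where the row before left it, along the tool's axes as they then stand; what a row does not reach is not made up. A row lasts 1/10 s, in which the tool goes at most 50 mm and 8.59 degrees, less where a joint would pass 70% of its speed; a pose out of reach is approached as far as the arm can. A call is refused whole if a number of a shift passes 50 or a number of a turn 1, either way. A call with a gripper value outside its range is refused whole. The fingers move at their own pace and stop on an object; "squeeze" is the grip in N (left out, the last holds). Time passes only in rows, so rows that do not move let the fingers close, or fill a call up. It gives the time, the measured TCP pose, the force, the opening and the grip force at its end, in the units of the state.
- r.sense(): the state, without advancing time (a new reading comes with each control period).
- r.snapshot(name): name is "scene" or "side" or "wrist"; returns a dict with "color" (480x640x3 uint8, blue, green, red), "depth" (480x640 float32, mm along the optical axis (not along the pixel's ray), 0 where there is no reading), "mtx" (3x3 intrinsics, pixels), "T" (4x4, takes a point from camera to world coordinates); the wrist camera has in their place "hand_eye" (4x4, takes a point from camera to tool coordinates, whose origin is the TCP and whose axes are the flange's). Camera axes: x right, y down, z forward; pixel columns grow to the right and rows downward; lengths in mm; the calibration is good to about 2 mm. A picture is of the moment at which its call begins: read the wrist's pose just before it.
- r.hand_in(): hands the job in; it is judged then, once.
The state is a dict: "time": time; "joint_pos": joint angles; "qd": joint speeds; "joint_efforts": joint torques, N m; "tool_pos": TCP position; "tcp_rot": TCP orientation; "ft_force": force on the tool from outside, world axes, zero at the start; "wrist_torque": the same for the moment, N m; "finger_gap": finger opening in mm; "grip_force": force on a finger pad.
Only numpy, scipy, OpenCV 4.12 (cv2) and the standard library are available. Lean on these libraries where they do the work, as an engineer would, in place of code of your own. Each camera call takes 0.05 s, during which the arm holds its last target. There are 200 camera calls.

## Working session

There is one attempt and no reset: what is moved stays moved. The work goes in short steps, Python scripts to look and compute and a tool call to move; the robot and the scene stay as the last step left them, time stands still between calls to the robot, and variables do not carry over. Pictures are saved under pics/ and viewed, at most 10 in all, crops included, and the job is handed in when it is done.

Besides the shell and the picture viewer there is one more tool, called after ">>>" by a JSON object that holds its "name" and its "arguments". apply_moves: Moves the arm, as the interface text tells. Its arguments: {"type":"object","properties":{"steps":{"type":"array"},"squeeze":{"type":"number"}},"required":["steps"]}

```bash
mkdir -p pics; python3 - <<'E'
from bench import r
import cv2,numpy as np
s=r.sense();print(s)
for n in("scene","side"):
    d=r.snapshot(n);cv2.imwrite(f"pics/{n}0.png",d["color"]);np.savez(f"{n}0.npz",**d);print(n,d["mtx"].tolist(),d["T"].round(3).tolist())
E
```

```text
{'time': 0.0, 'joint_pos': array([-7.26753559e+01,  7.51479110e+00,  8.53300586e+01, -1.55669366e-03,
        8.72614077e+01, -4.89300178e+00]), 'qd': array([ 0.00134224,  0.07648299,  0.01085503,  0.01450773, -0.04578431,
        0.00488031]), 'joint_efforts': array([-2.80376953e-04, -5.69406366e+01, -5.00549912e+01, -3.59884216e-04,
        1.48001901e-02, -3.01857074e-05]), 'tool_pos': array([ 226.7218794 , -554.91633674,  230.24026825]), 'tcp_rot': array([-1.79893997e+02, -7.51413124e-03,  2.22177147e+01]), 'ft_force': array([-0.03695304,  0.26408064, -0.42795098]), 'wrist_torque': array([ 0.02231286, -0.00292765, -0.05301934]), 'grip_force': 0.0, 'finger_gap': 85.49691636173506}
scene [[467.9371745821417, 0.0, 316.5615138461137], [0.0, 467.9371745821417, 235.74040454154755], [0.0, 0.0, 1.0]] [[-0.781, 0.497, -0.378, 987.299], [0.624, 0.632, -0.459, 517.792], [0.011, -0.594, -0.804, 1039.745], [0.0, 0.0, 0.0, 1.0]]
side [[465.92500135817164, 0.0, 319.7469891749264], [0.0, 465.92500135817164, 235.40902411821315], [0.0, 0.0, 1.0]] [[-0.982, -0.119, 0.149, 355.018], [-0.191, 0.61, -0.769, 1004.086], [0.001, -0.783, -0.622, 890.469], [0.0, 0.0, 0.0, 1.0]]
```

View pics/scene0.png

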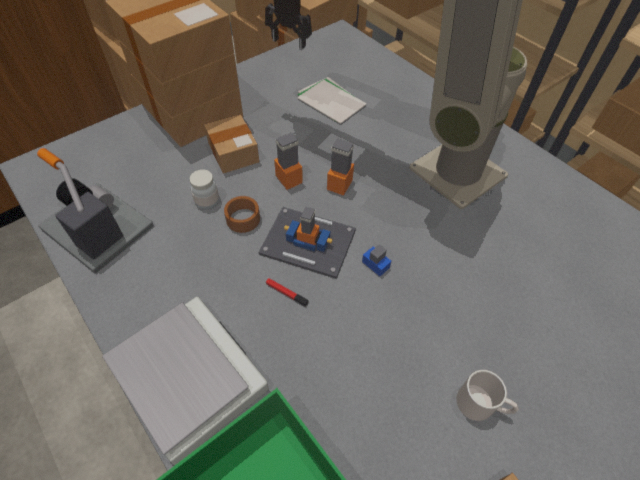

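View pics/side0.png

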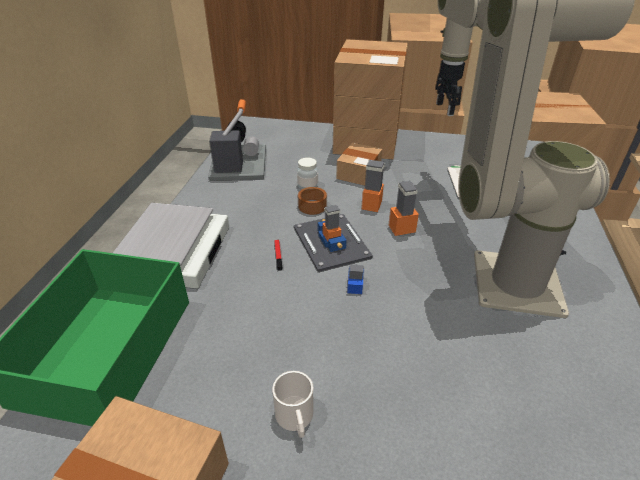

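The scene picture shows the jig with its orange block at about (308,238), with two larger decoy blocks at (289,165) and (341,170). The spare is at (377,260), the tape at (242,213) and the marker at (287,292). The side picture shows the jig at (332,240).

```bash
cat > h.py <<'E'
import cv2,numpy as np
def cloud(d):
    K,T=d["mtx"],d["T"];z=d["depth"];v,u=np.mgrid[:480,:640]
    p=np.stack([(u-K[0,2])*z/K[0,0],(v-K[1,2])*z/K[1,1],z],-1)
    return p@T[:3,:3].T+T[:3,3]
def ray(d,uv,h):
    K,T=d["mtx"],d["T"];q=T[:3,:3]@np.linalg.solve(K,[uv[0],uv[1],1]);o=T[:3,3]
    return o+q*(h-o[2])/q[2]
E
python3 - <<'E'
from h import *
tiles=[]
for n,c in(("scene",(308,238)),("side",(332,240))):
    d=dict(np.load(n+"0.npz"));P=cloud(d);hsv=cv2.cvtColor(d["color"],cv2.COLOR_BGR2HSV)
    x,y=c
    tiles.append(cv2.resize(d["color"][y-50:y+50,x-65:x+65],None,fx=3,fy=3,interpolation=cv2.INTER_CUBIC))
    print(n,"c",ray(d,c,12).round(1))
    C=ray(d,c,12); near=np.hypot(P[...,0]-C[0],P[...,1]-C[1])<160
    plate=near&(abs(P[...,2]-12)<5)&(hsv[...,2]<95)
    print("table z",np.median(P[...,2][near&(hsv[...,2]>95)&(P[...,2]<8)]))
    m=cv2.morphologyEx(plate.astype(np.uint8),cv2.MORPH_OPEN,np.ones((3,3)))
    k,l,st,ce=cv2.connectedComponentsWithStats(m);i=1+st[1:,4].argmax()
    pts=np.array([ray(d,(u,v),12)[:2] for v,u in np.argwhere(l==i)],np.float32)
    print("plate",cv2.minAreaRect(pts),len(pts))
    H=hsv[...,0];S=hsv[...,1]
    for nm,mm in(("blue",near&(H>100)&(H<130)&(S>140)),("orange",near&(H<18)&(S>150)),("top",near&(P[...,2]>118)&(P[...,2]<135))):
        k,l,st,ce=cv2.connectedComponentsWithStats(mm.astype(np.uint8))
        for i in range(1,k):
            if st[i,4]>12:
                q=P[l==i];print(nm,ce[i].round(1),st[i,4],np.median(q,0).round(1),q.min(0).round(0),q.max(0).round(0))
cv2.imwrite("pics/crop.png",np.vstack(tiles))
E
```

```text
scene c [527.2 -77.1  12. ]
table z -0.048824663949517344
plate ((532.1746826171875, -71.80192565917969), (169.91876220703125, 218.89117431640625), 31.62750816345215) 2471
blue [292.4 228.4] 94 [ 554.5 -108.6   44.4] [ 531. -127.   39.] [577. -91.  49.]
blue [322.9 237.4] 111 [510.1 -35.4  45.4] [487. -54.  40.] [533. -16.  49.]
blue [297.8 241.9] 22 [564.  -74.8  28.7] [556. -88.  20.] [570. -58.  32.]
orange [254.7 213.6] 22 [ 606.2 -210.6   47.8] [ 594. -219.   44.] [ 624. -204.   52.]
orange [307.6 234.6] 233 [541.5 -62.3  54. ] [505. -98.  23.] [559. -43.  66.]
top [307.4 213.8] 148 [533.4 -72.  126. ] [511. -94. 118.] [553. -53. 131.]
side c [525.5 -68.3  12. ]
table z -1.2647114626573739
plate ((493.96685791015625, -22.740856170654297), (47.02043914794922, 24.83867835998535), 32.059059143066406) 66
blue [331.5 240. ] 263 [517.8 -35.7  32.9] [ 482. -111.   10.] [576. -13.  50.]
orange [315.3 204.2] 19 [ 602.4 -204.8   40.9] [ 596. -210.   26.] [ 614. -197.   50.]
orange [331.  231.9] 163 [526.  -56.   52.6] [ 500. -130.   13.] [556. -40.  65.]
top [331.5 209. ] 96 [528.7 -68.9 125.1] [508. -91. 118.] [552. -52. 129.]
```

View pics/crop.png

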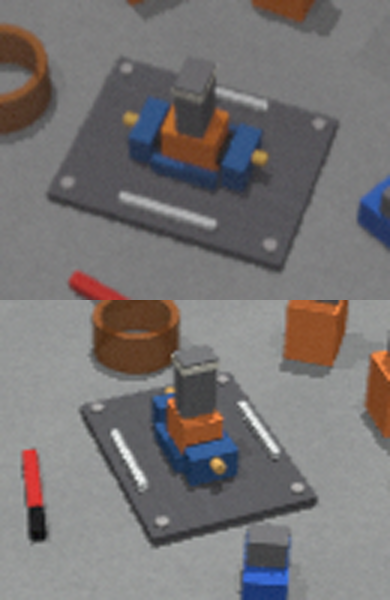

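The crops show the cheeks either side of the block along the plate's long axis. Plate and cheeks agree: jig at (532, -72), x axis at about 31.5°.

>>> {"name": "apply_moves", "arguments": {"steps": [[1,0,0,0,0,0,-0.94],[1,20,-10,0,0,0,-0.94],[1,37,-18,0,0,0,0],[1,37,-18,0,0,0,0],[1,37,-18,0,0,0,0],[1,37,-18,0,0,0,0],[1,37,-18,0,0,0,0],[1,37,-18,0,0,0,0]], "squeeze": 80}}

```text
time: 0.9
tool_pos: [373.1, -327.5, 230.9]
tcp_rot: [-180.0, 0.0, 31.6]
ft_force: [1.2, -0.4, 1.0]
finger_gap: 85.4
grip_force: 0.0
```

>>> {"name": "apply_moves", "arguments": {"steps": [[1,37,-18,0,0,0,0],[1,37,-18,0,0,0,0],[1,37,-18,5,0,0,0],[1,37,-18,5,0,0,0],[1,37,-18,10,0,0,0],[1,37,-18,10,0,0,0],[1,30,-14,5,0,0,0],[1,15,-8,5,0,0,0]]}}

```text
time: 1.7
tool_pos: [532.5, -75.8, 190.3]
tcp_rot: [-179.9, 0.0, 31.7]
ft_force: [-0.8, 0.5, -0.3]
finger_gap: 85.3
grip_force: 0.0
```

```bash
python3 - <<'E'
from bench import r
from h import *
s=r.sense();print(s["tool_pos"],s["tcp_rot"],s["time"],s["joint_pos"].round(1))
d=r.snapshot("wrist");cv2.imwrite("pics/w1.png",d["color"])
from scipy.spatial.transform import Rotation as R
T=np.eye(4);T[:3,:3]=R.from_euler("xyz",s["tcp_rot"],degrees=True).as_matrix();T[:3,3]=s["tool_pos"]
d["T"]=T@d["hand_eye"];P=cloud(d);hsv=cv2.cvtColor(d["color"],cv2.COLOR_BGR2HSV)
near=np.hypot(P[...,0]-532,P[...,1]+72)<70
m=near&(P[...,2]>121)&(P[...,2]<134)&(d["depth"]>0)
k,l,st,ce=cv2.connectedComponentsWithStats(m.astype(np.uint8));i=1+st[1:,4].argmax()
print("top z",np.median(P[l==i][:,2]),cv2.minAreaRect(P[l==i][:,:2].astype(np.float32)))
b=near&(abs(hsv[...,0].astype(int)-115)<15)&(hsv[...,1]>140)&(abs(P[...,2]-45)<6)
k,l,st,ce=cv2.connectedComponentsWithStats(b.astype(np.uint8))
for i in range(1,k):
    if st[i,4]>100: print("cheek",cv2.minAreaRect(P[l==i][:,:2].astype(np.float32)),np.median(P[l==i][:,2]))
E
```

```text
[532.48834834 -75.764161   190.32770834] [-1.79928294e+02  1.74487796e-02  3.17459604e+01] 1.7 [-13.6  -0.8  98.2   0.   82.7  44.7]
top z 127.71648038917857 ((528.758056640625, -75.13026428222656), (37.2469367980957, 27.050973892211914), 31.563932418823242)
cheek ((505.9724426269531, -37.4604606628418), (49.222896575927734, 21.653776168823242), 31.61932945251465) 45.84500401080021
cheek ((551.6629638671875, -112.41703033447266), (49.86423110961914, 21.44162368774414), 31.34946632385254) 45.79942536758742
```

View pics/w1.png

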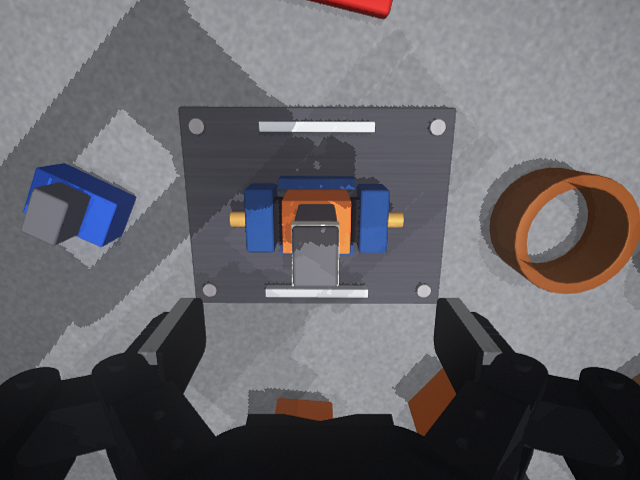

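The wrist picture shows the jig square to the tool. The handle top is at (316,255), midway between the fingertips, and the cheeks are at (261,218) and (374,218). Across the jaws both cameras agree to 1 mm, so I go down and grip.

>>> {"name": "apply_moves", "arguments": {"steps": [[1,-1,-3,8,0,0,0],[1,0,0,16,0,0,0],[1,0,0,18,0,0,0],[1,0,0,18,0,0,0],[1,0,0,18,0,0,0],[1,0,0,16,0,0,0],[1,0,0,10,0,0,0],[1,0,0,4,0,0,0]]}}

```text
time: 2.55
tool_pos: [527.9, -77.0, 81.3]
tcp_rot: [-179.9, 0.1, 31.5]
ft_force: [-0.3, -0.8, -0.5]
finger_gap: 85.4
grip_force: 0.0
```

>>> {"name": "apply_moves", "arguments": {"steps": [[-0.2,0,0,0,0,0,0],[-0.5,0,0,0,0,0,0],[-0.8,0,0,0,0,0,0],[-1,0,0,0,0,0,0],[-1,0,0,0,0,0,0],[-1,0,0,0,0,0,0],[-1,0,0,0,0,0,0],[-1,0,0,0,0,0,0]], "squeeze": 80}}

```text
time: 3.35
tool_pos: [529.8, -76.0, 84.4]
tcp_rot: [-180.0, -0.1, 31.6]
ft_force: [-2.8, 2.7, 6.8]
finger_gap: 25.0
grip_force: 79.4
```

Gripped at 25 mm opening. First a small swing, turning about the socket point 46 mm below the TCP and easing up slightly.

>>> {"name": "apply_moves", "arguments": {"steps": [[-1,0,1.8,0,0.45,0,0],[-1,0,1.8,-0.3,0.45,0,0],[-1,0,1.8,-0.3,0.45,0,0],[-1,0,1.8,-0.3,0.45,0,0],[-1,0,-1.8,-0.3,-0.45,0,0],[-1,0,-1.8,-0.3,-0.45,0,0],[-1,0,-1.8,-0.3,-0.45,0,0],[-1,0,-1.8,-0.3,-0.45,0,0]]}}

```text
time: 4.15
tool_pos: [529.5, -75.9, 85.5]
tcp_rot: [179.9, -0.0, 31.6]
ft_force: [1.8, 3.9, -4.4]
finger_gap: 25.5
grip_force: 79.0
```

```bash
cat > chk.py <<'E'
from bench import r
from h import *
import sys
s=r.sense();print(s["tool_pos"].round(1),s["tcp_rot"].round(1),s["ft_force"].round(1),s["wrist_torque"].round(2),s["finger_gap"].round(1),s["grip_force"].round(0),s["time"])
d=r.snapshot("scene");P=cloud(d);hsv=cv2.cvtColor(d["color"],cv2.COLOR_BGR2HSV)
if len(sys.argv)>1: cv2.imwrite("pics/%s.png"%sys.argv[1],cv2.resize(d["color"][180:300,220:400],None,fx=4,fy=4))
near=np.hypot(P[...,0]-532,P[...,1]+72)<90
H=hsv[...,0];S=hsv[...,1]
pl=np.hypot(P[...,0]-532,P[...,1]+72)<150
pl&=(abs(P[...,2]-12)<5)&(hsv[...,2]<95)
k,l,st,ce=cv2.connectedComponentsWithStats(cv2.morphologyEx(pl.astype(np.uint8),cv2.MORPH_OPEN,np.ones((3,3))))
i=1+st[1:,4].argmax();q=P[l==i];print("plate",cv2.minAreaRect(q[:,:2].astype(np.float32)),q[:,2].mean().round(2))
for nm,mm in(("blue",near&(H>100)&(H<130)&(S>140)&(P[...,2]>38)),("orange",near&(H<18)&(S>150))):
    k,l,st,ce=cv2.connectedComponentsWithStats(mm.astype(np.uint8))
    for i in range(1,k):
        if st[i,4]>30: q=P[l==i];print(nm,ce[i].round(1),st[i,4],np.median(q,0).round(1),"z95",np.percentile(q[:,2],[50,80,95]).round(1))
E
python3 chk.py a1
```

```text
Traceback (most recent call last):
  File "chk.py", line 4, in <module>
    s=r.sense();print(s["tool_pos"].round(1),s["tcp_rot"].round(1),s["ft_force"].round(1),s["wrist_torque"].round(2),s["finger_gap"].round(1),s["grip_force"].round(0),s["time"])
                                                                                                                     ^^^^^^^^^^^^^^^^^^^^^
AttributeError: 'float' object has no attribute 'round'
```

>>> {"name": "apply_moves", "arguments": {"steps": [[-1,0,-1.9,-0.3,-0.45,0,0],[-1,0,-1.9,-0.4,-0.45,0,0],[-1,0,-1.9,-0.4,-0.45,0,0],[-1,0,-1.9,-0.4,-0.45,0,0],[-1,0,1.9,-0.2,0.45,0,0],[-1,0,1.9,-0.4,0.45,0,0],[-1,0,1.9,-0.4,0.45,0,0],[-1,0,1.9,-0.4,0.45,0,0]]}}

```text
time: 4.95
tool_pos: [529.5, -76.0, 89.1]
tcp_rot: [180.0, -0.0, 31.7]
ft_force: [-1.7, 3.8, 2.2]
finger_gap: 25.0
grip_force: 80.2
```

```bash
sed -i 's/s\["finger_gap"\].round(1),s\["grip_force"\].round(0)/s["finger_gap"],s["grip_force"]/' chk.py; python3 chk.py a1
```

```text
[529.5 -76.   89.1] [180.   -0.   31.7] [-1.7  3.8  2.2] [ 0.02 -0.19  0.01] 24.976102314958084 80.17323732376099 4.95
plate ((530.3484497070312, -73.48448181152344), (172.88784790039062, 219.45899963378906), 32.20394515991211) 11.93
blue [292.  228.2] 83 [ 555.5 -110.2   45. ] z95 [45.  46.4 47.9]
blue [323.3 236.6] 92 [505.6 -36.8  44.8] z95 [44.8 46.3 47.8]
orange [307.3 234.2] 259 [542.2 -62.6  55.5] z95 [55.5 65.9 68.5]
```

View pics/a1.png

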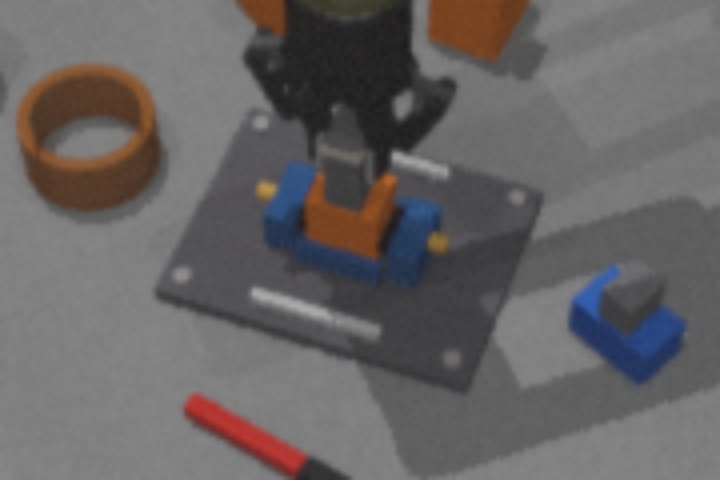

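The crop shows the block part-way up between the cheeks, held by the handle at (345,165), and the jig flat and unmoved. The next swings end at the full lean so I can check it.

>>> {"name": "apply_moves", "arguments": {"steps": [[-1,0,2.1,-0.2,0.45,0,0],[-1,0,2.1,-0.4,0.45,0,0],[-1,0,2.1,-0.4,0.45,0,0],[-1,0,2.1,-0.4,0.45,0,0],[-1,0,0,0,0,0,0],[-1,0,-2.1,-0.2,-0.45,0,0],[-1,0,0,0,0,0,0],[-1,0,2.1,0,0.45,0,0]]}}

```text
time: 5.8
tool_pos: [533.6, -82.6, 90.1]
tcp_rot: [-171.1, 0.0, 31.7]
ft_force: [-0.9, 3.1, 2.5]
finger_gap: 25.2
grip_force: 81.3
```

>>> {"name": "apply_moves", "arguments": {"steps": [[-1,0,-2.1,-0.3,-0.45,0,0],[-1,0,-2.1,-0.4,-0.45,0,0],[-1,0,-2.1,-0.4,-0.45,0,0],[-1,0,-2.1,-0.4,-0.45,0,0],[-1,0,-2.1,-0.4,-0.45,0,0],[-1,0,-2.1,-0.4,-0.45,0,0],[-1,0,-2.1,-0.4,-0.45,0,0],[-1,0,-2.1,-0.4,-0.45,0,0]]}}

```text
time: 6.6
tool_pos: [524.4, -68.7, 92.7]
tcp_rot: [170.9, 0.0, 31.6]
ft_force: [1.0, 3.5, -4.3]
finger_gap: 25.1
grip_force: 80.9
```

>>> {"name": "apply_moves", "arguments": {"steps": [[-1,0,2.3,-0.3,0.45,0,0],[-1,0,2.3,-0.4,0.45,0,0],[-1,0,2.3,-0.4,0.45,0,0],[-1,0,2.3,-0.4,0.45,0,0],[-1,0,2.3,-0.4,0.45,0,0],[-1,0,2.3,-0.4,0.45,0,0],[-1,0,2.3,-0.4,0.45,0,0],[-1,0,2.3,-0.4,0.45,0,0]]}}

```text
time: 7.4
tool_pos: [534.4, -84.8, 97.0]
tcp_rot: [-171.0, 0.0, 31.7]
ft_force: [-2.6, 5.1, 2.3]
finger_gap: 25.2
grip_force: 81.5
```

```bash
python3 chk.py a2
```

```text
[534.4 -84.8  97. ] [-171.     0.    31.7] [-2.6  5.1  2.3] [-0.07 -0.29 -0.04] 25.16324154783714 81.45963549613953 7.4
plate ((531.133056640625, -73.32659912109375), (171.33978271484375, 218.64105224609375), 31.324251174926758) 11.85
blue [291.2 228.4] 48 [ 557.4 -111.9   44.8] z95 [44.8 46.1 48. ]
blue [322.9 237.7] 91 [509.9 -34.8  44.9] z95 [44.9 46.8 48.1]
orange [307.2 232.5] 320 [540.7 -64.   60.2] z95 [60.2 74.7 79.2]
```

>>> {"name": "apply_moves", "arguments": {"steps": [[-1,0,-2.4,-0.3,-0.45,0,0],[-1,0,-2.4,-0.4,-0.45,0,0],[-1,0,-2.4,-0.4,-0.45,0,0],[-1,0,-2.4,-0.4,-0.45,0,0],[-1,0,-2.4,-0.4,-0.45,0,0],[-1,0,-2.4,-0.4,-0.45,0,0],[-1,0,-2.4,-0.4,-0.45,0,0],[-1,0,-2.4,-0.4,-0.45,0,0]]}}

```text
time: 8.25
tool_pos: [523.8, -68.0, 99.6]
tcp_rot: [170.9, 0.0, 31.6]
ft_force: [-0.3, 2.5, -3.0]
finger_gap: 25.3
grip_force: 81.2
```

>>> {"name": "apply_moves", "arguments": {"steps": [[-1,0,2.5,-0.3,0.45,0,0],[-1,0,2.5,-0.4,0.45,0,0],[-1,0,2.5,-0.4,0.45,0,0],[-1,0,2.5,-0.4,0.45,0,0],[-1,0,2.5,-0.4,0.45,0,0],[-1,0,2.5,-0.4,0.45,0,0],[-1,0,2.5,-0.4,0.45,0,0],[-1,0,2.5,-0.4,0.45,0,0]]}}

```text
time: 9.05
tool_pos: [535.2, -85.8, 105.3]
tcp_rot: [-171.1, 0.0, 31.7]
ft_force: [-5.5, 2.9, 12.8]
finger_gap: 25.0
grip_force: 82.9
```

>>> {"name": "apply_moves", "arguments": {"steps": [[-1,0,-2.6,-0.3,-0.45,0,0],[-1,0,-2.6,-0.4,-0.45,0,0],[-1,0,-2.6,-0.4,-0.45,0,0],[-1,0,-2.6,-0.4,-0.45,0,0],[-1,0,-2.6,-0.4,-0.45,0,0],[-1,0,-2.6,-0.4,-0.45,0,0],[-1,0,-2.6,-0.4,-0.45,0,0],[-1,0,-2.6,-0.4,-0.45,0,0]]}}

```text
time: 9.85
tool_pos: [524.6, -67.9, 109.1]
tcp_rot: [170.7, -0.1, 31.7]
ft_force: [-0.5, -3.0, 2.3]
finger_gap: 25.2
grip_force: 81.7
```

>>> {"name": "apply_moves", "arguments": {"steps": [[-1,0,2.7,-0.3,0.45,0,0],[-1,0,2.7,-0.4,0.45,0,0],[-1,0,2.7,-0.4,0.45,0,0],[-1,0,2.7,-0.4,0.45,0,0],[-1,0,2.7,-0.4,0.45,0,0],[-1,0,2.7,-0.4,0.45,0,0],[-1,0,2.7,-0.4,0.45,0,0],[-1,0,2.7,-0.4,0.45,0,0]]}}

```text
time: 10.65
tool_pos: [537.2, -86.9, 116.3]
tcp_rot: [-171.2, -0.1, 31.7]
ft_force: [-11.3, 4.8, 33.6]
finger_gap: 25.0
grip_force: 85.8
```

```bash
python3 chk.py a3
```

```text
[537.2 -86.9 116.3] [-1.712e+02 -1.000e-01  3.170e+01] [-11.3   4.8  33.6] [1.3  2.94 0.14] 25.01926986207262 85.83590626716614 10.65
plate ((532.1705322265625, -72.83609008789062), (170.7208709716797, 219.10281372070312), 31.85622787475586) 11.84
blue [322.6 238.4] 93 [513.1 -33.7  44.4] z95 [44.4 46.4 47. ]
orange [306.  228.3] 332 [543.6 -66.2  77.8] z95 [77.8 93.8 98.6]
```

View pics/a3.png

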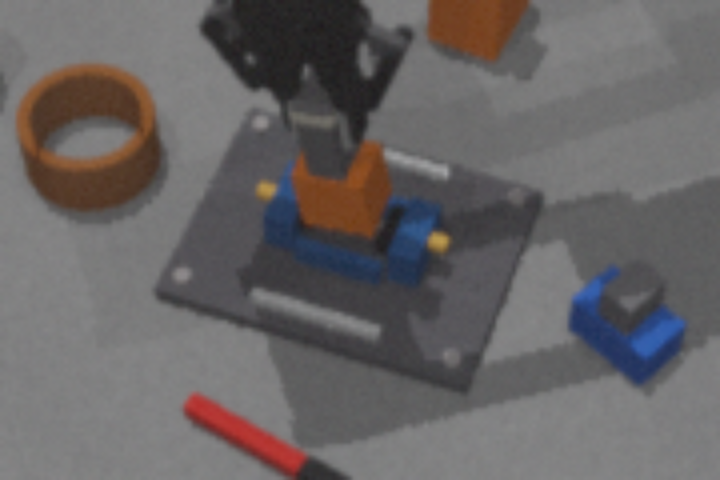

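The crop shows the block nearly out: its underside is at the cheek tops and its lower edges are riding over the jaws, which push it up (34 N). The jig hasn't moved. Now straighten while lifting.

>>> {"name": "apply_moves", "arguments": {"steps": [[-1,0,-3.1,-1.5,-0.45,0,0],[-1,0,-3.1,-1.5,-0.45,0,0],[-1,0,-3.1,-1.5,-0.45,0,0],[-1,0,-3.1,-1.5,-0.45,0,0],[-1,0,0,-1.5,0,0,0],[-1,0,0,-1.5,0,0,0],[-1,0,0,-1,0,0,0],[-1,0,0,0,0,0,0]]}}

```text
time: 11.5
tool_pos: [529.7, -76.9, 122.2]
tcp_rot: [180.0, -0.0, 31.6]
ft_force: [-0.3, 0.1, -1.4]
finger_gap: 25.0
grip_force: 81.4
```

```bash
python3 chk.py a4; python3 - <<'E'
from bench import r
from h import *
d=r.snapshot("side");cv2.imwrite("pics/s4.png",cv2.resize(d["color"][170:290,242:422],None,fx=4,fy=4))
E
```

```text
[529.7 -76.9 122.2] [180.   -0.   31.6] [-0.3  0.1 -1.4] [-0.07  0.    0.01] 25.04709266303062 81.41045808792114 11.5
plate ((530.6156005859375, -72.98689270019531), (172.9679412841797, 218.7598419189453), 32.03984451293945) 11.92
blue [291.4 229.2] 76 [ 559.5 -108.4   45. ] z95 [45.  46.6 47.3]
blue [323.5 236.2] 91 [504.8 -37.3  44.8] z95 [44.8 46.7 48.1]
orange [307.3 227.5] 311 [542.  -61.8  83.7] z95 [ 83.7  98.3 101. ]
```

View pics/s4.png

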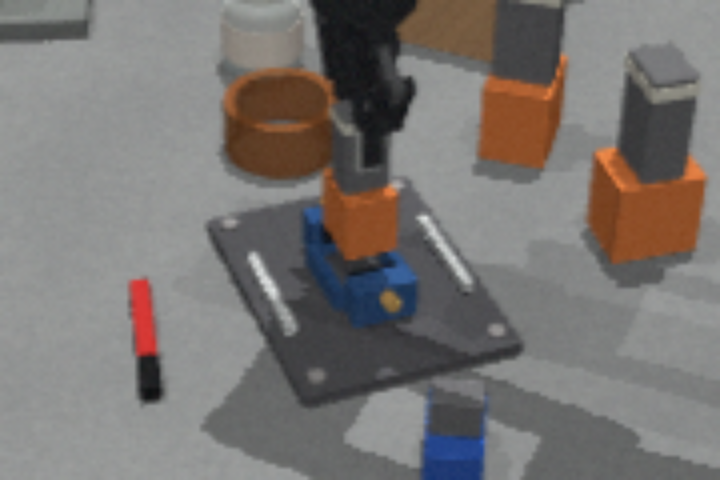

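The side crop shows the block upright, with its base just over the cheeks, at about (362,250). The wrist force is now only its weight. The underside is at about 50 mm, so I lift 15.5 mm more to reach 20 mm above the jig.

>>> {"name": "apply_moves", "arguments": {"steps": [[-1,0,-0.5,-1.5,0,0,0],[-1,0,0,-3,0,0,0],[-1,0,0,-3,0,0,0],[-1,0,0,-3,0,0,0],[-1,0,0,-3,0,0,0],[-1,0,0,-2,0,0,0],[-1,0,0,0,0,0,0],[-1,0,0,0,0,0,0]]}}

```text
time: 12.4
tool_pos: [529.1, -75.9, 137.6]
tcp_rot: [180.0, -0.0, 31.6]
ft_force: [0.5, -0.8, -1.3]
finger_gap: 25.3
grip_force: 81.4
```

```bash
python3 chk.py a5
```

```text
[529.1 -75.9 137.6] [180.   -0.   31.6] [ 0.5 -0.8 -1.3] [-0.01  0.02  0.06] 25.254639720342173 81.41071200370789 12.4
plate ((529.5057373046875, -74.57246398925781), (173.956298828125, 219.0688018798828), 31.625499725341797) 11.91
blue [291.6 229.2] 77 [ 558.6 -107.7   44.6] z95 [44.6 46.1 48.6]
blue [323.4 236.2] 90 [504.8 -36.8  44.3] z95 [44.3 45.9 47.5]
orange [307.7 223.8] 319 [541.6 -61.6  99.5] z95 [ 99.5 114.1 117.1]
```

View pics/a5.png

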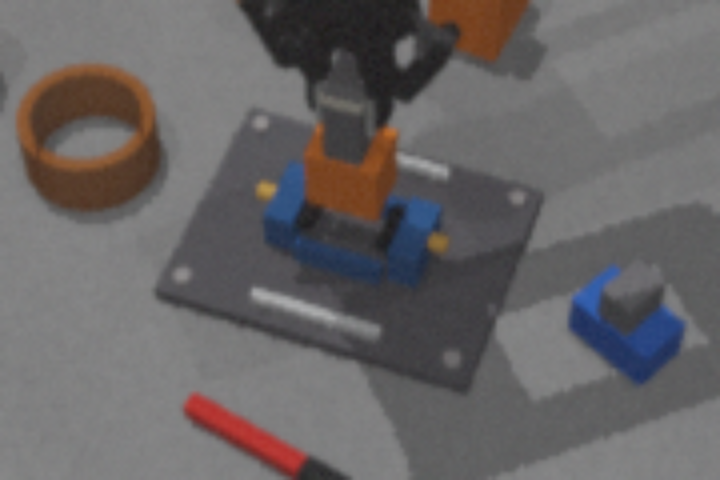

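The crop shows the block upright over its socket at about (350,175). The jig corners and the neighbouring things are at the same pixels as before, and the underside is at about 65 mm. Handing in.

```bash
python3 -c "
from bench import r
print(r.hand_in())"
```

```text
the job is handed in; nothing more can be done
None
```

The block came free after repeated rocking and the job is handed in: I'm holding it upright over its socket, about 20 mm above the jig's top, and the camera shows the jig and its neighbours unmoved (12.4 s used).

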